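# Snap the storage lid onto the low tub

## Task

Lift the white lid with the grip bar on top off its sloping stand, set it squarely on the low open tub that stands in the small steel cradle, and press it down until both ends have snapped home and it lies level and fully shut. Lower the lid onto the tub rather than dropping it, and leave the steel cutter ring, the measuring cup and the sugar dredger standing where they are.

Things in the scene. Friction and masses are not known exactly. Their poses are not given: they have to be found in the camera images.
- lid: Loose white plastic lid, 141 x 228 mm, 90 g. Origin: centre of the underside of its top plate (the face that lies on the rim); z out of its top, x across, y along its long side; same turned half round. A flared skirt hangs 24 mm below the origin and guides itself over the rim from 2 mm off centre. Starts resting on the stand, sloping 35 degrees: x up the slope, away from the robot, z leaning back to it.
- lid_grip (a point): Middle of the grip bar that stands on the lid's top, 30 mm above the lid's origin along its z, same axes. The bar is 14 mm thick (along x), 80 mm long (along y), its top 38.5 mm above the lid's origin.
- lid_end_a (a point): Point on the underside of the lid's plate, 90 mm from the lid's origin along the lid's +y (one end). Its height above the tub's origin is 58 mm when that end is snapped home.
- lid_end_b (a point): The same at the other end, 90 mm along the lid's -y.
- tub: Low open white tub, 124 mm (x) by 194 mm (y), rim 58 mm high, fixed upright in a steel cradle (rails 16 mm high). Origin: centre of its underside, z up, y along its long side. The longer, 88 mm high tub at the left takes another lid. On each short end, 12 mm below the rim, a sprung catch stands out 7.5 mm past the rim.
- tub_rim (a point): Centre of the tub's mouth in the plane of the rim, 58 mm above the tub's origin, same axes. The lid's origin comes here when home. A lid that merely lies on the catches is about 14 mm too high; pressing it down by the grip bar with about 8 to 20 N snaps both ends home. If only one end goes home, press on the plate over the other (about 14 N).
- stand: Fixed steel stand, a 156 x 190 mm plate sloping at 35 degrees, low edge toward the robot (its -x) with a low lip, rising to 107 mm at the back. Origin: centre of its foot on the table. The stand and the tub may change sides.
- cutter: Bystander: steel cutter ring, 72 mm across, 43 mm high, loose, standing on the table. Origin at the centre of its underside.
- cup: Bystander: clear measuring cup, 66 mm across, 70 mm high, loose. Origin at the centre of its underside.
- dredger: Bystander: steel sugar dredger, 72 mm across, 108 mm high, loose. Origin at the centre of its underside.

How it is judged (in metres and radians):
On the way, in this order (a step that is already met when the one before it is completed fails the run):
1. the lid is lifted clear of the stand (contact force between lid and stand below 0.05 N and contact force between lid and the fingers above 0.5 N and distance of lid from where it was at the start of the episode above 0.04 m), for 0.1 s.
2. the lid is snapped home on the tub at both ends (z of lid_end_a in the frame of tub between 0.054 and 0.0615 m and z of lid_end_b in the frame of tub between 0.054 and 0.0615 m and horizontal distance between lid and tub below 0.008 m and angle between the y axis of lid and the y axis of tub, either way round below 0.08 rad and angle between lid's own z axis and vertical below 0.06 rad), for 0.2 s.
At the end, for the whole second after the job is handed in: The lid lies on the low tub, at rest and let go of, both ends snapped home (each end of the plate's underside 54 to 61.5 mm above the tub's origin; 58 is nominal), centred within 8 mm, its long side within 0.08 rad of the tub's and level within 0.06 rad (all of step 2 and linear speed of lid below 0.02 m/s and contact force between lid and the fingers below 0.05 N); the robot touches nothing.
It fails at once if the lid is dropped or slammed onto the tub (faster than 0.4 m/s within the last 3 cm above the catches) (linear speed of lid above 0.4 m/s and horizontal distance between lid and tub below 0.04 m and z of lid in the frame of tub between 0.075 and 0.105 m).
It fails at once if the cutter ring is pushed more than 4 cm or knocked over (distance of cutter from where it was at the start of the episode above 0.04 m or angle between cutter's own z axis and vertical above 0.5 rad).
It fails at once if the measuring cup is pushed more than 4 cm or knocked over (distance of cup from where it was at the start of the episode above 0.04 m or angle between cup's own z axis and vertical above 0.5 rad).
It fails at once if the sugar dredger is pushed more than 4 cm or knocked over (distance of dredger from where it was at the start of the episode above 0.04 m or angle between dredger's own z axis and vertical above 0.5 rad).
It also fails if it takes over 38 s, if anything falls off the work surface, if the arm or the gripper's body presses on something with over 40 N, if the wrist force passes 120 N, or if a joint passes its speed limit or range.

## Robot

A 6-joint arm with a two-finger parallel gripper is mounted at the origin on the work surface; the furniture and walls round the work are solid. World frame = base frame: x ahead of the robot, y to its left, z up, the work surface at z = 0. Lengths are in mm, angles in rad, forces in N, time in s.
With the tool pointing down it reaches from about 275 to 825 mm from the base axis. Payload 5.2 kg.
Tool frame: the origin (TCP) lies at the very end of the fingers, on their centre line; the grasp point (between the pads) lies 19 mm behind it; z points along the fingers, y is the line along which they close (so a half turn about z gives the same grasp; the last joint's range is limited). The gripper opens to 93 mm and grips with 3 to 60 N. Pads are 15 mm wide; open, the fingers measure 128 mm over their backs; the gripper's body (75 mm by 188 mm) begins 65 mm behind the grasp point.
Start: joints at [1.006, 0.259, 1.535, -0, 1.348, -0.203], TCP at [194.656, 514.407, 218.653] pointing down, gripper open.
Joint ranges: [-3.14, 3.14], [-0.91, 2.08], [0.19, 2.58], [-1.22, 4.36], [0.22, 2.71], [-3.12, 3.12]. Speed limits (rad/s): [2.57, 2.57, 3.14, 3.14, 3.14, 3.14].

## Interface

Orientations are given as [roll, pitch, yaw] about the fixed x, y, z axes, in that order (R = Rz(yaw) Ry(pitch) Rx(roll)).
In Python, from bench import robot gives the robot as it stands. The module is installed in compiled form; this text tells all that it offers. Calls block until the motion is done:
- robot.move_ptp(position, orientation): joint-space move of the TCP to a pose.
- robot.move_linear(position, ori=None, speed=150, f_stop=None): straight line of the TCP; ori=None keeps the orientation; speed is the mean speed in mm/s. With f_stop (N) it stops when the force on the tool has changed by that much, and returns True; else False.
- robot.move_j(angles): joint-space move.
- robot.move_gripper(opening): opening from 0.0 (shut) to 1.0 (fully open); the grip force is fixed at half the most; returns when the fingers have stopped.
- robot.sleep(seconds).
- robot.inverse_kinematics(position, orientation): joint angles nearest the present ones, or None.
- robot.get_image(name): name is "scene" or "side" or "wrist"; returns a dict with "img" (384x512x3 uint8, blue, green, red), "fovy" (degrees; the focal length in pixels is half the picture's height over the tangent of half this angle, whatever the lens; pixels are square), "cx", "cy" (the principal point, pixels), "eye" and "orientation" of the camera in the world. Camera axes: x right, y down, z forward; pixel columns grow to the right and rows downward; lengths in mm; the calibration is good to about 2 mm. The wrist camera is an equidistant fisheye: a pixel r from the principal point sees the ray r / f radians off the axis. A picture is of the moment at which its call begins. There is no depth.
A pose or a line that the arm cannot do raises robot.MotionError and nothing moves.
- robot.hand_in(): hands the job in; it is judged then, once.
Readings, each from a call of its own:
- robot.current_t(): time.
- robot.current_qpos(): joint angles.
- robot.current_joint_vel(): joint speeds.
- robot.current_joint_efforts(): joint torques, N m.
- robot.current_tcp_pos(): TCP position.
- robot.current_eef_rot(): TCP orientation.
- robot.current_contact_force(): force on the tool from outside, world axes, zero at the start.
- robot.current_ft_torque(): the same for the moment, N m.
- robot.current_gripper_width(): opening from 0.0 (shut) to 1.0 (fully open).
- robot.current_finger_force(): force on a finger pad.
Only numpy, scipy, OpenCV 4.12 (cv2) and the standard library are available. Lean on these libraries where they do the work, as an engineer would, in place of code of your own. Each camera call takes 0.05 s, during which the arm holds its last target. There are 200 camera calls.

## Working session

There is one attempt and no reset: what is moved stays moved. The work goes in short steps, each a Python script; the robot and the scene stay as the last script left them, time stands still between calls to the robot, and variables do not carry over. Pictures are saved under pics/ and viewed, at most 10 in all, crops included, and the job is handed in when it is done.

```bash
mkdir -p pics
cat > h.py <<'E'
import numpy as np, cv2
from scipy.spatial.transform import Rotation as R
from bench import robot
def cam(n):
    d=robot.get_image(n); d['name']=n; return d
def Rm(o):
    o=np.array(o,float)
    return o if o.shape==(3,3) else R.from_euler('xyz',o).as_matrix()
def ray(d,u,v):
    f=d['img'].shape[0]/2/np.tan(np.radians(d['fovy'])/2)
    x,y=u-d['cx'],v-d['cy']
    if d['name']=='wrist':
        r=np.hypot(x,y); t=r/f; s=np.sin(t)/max(r,1e-9); c=np.array([x*s,y*s,np.cos(t)])
    else: c=np.array([x/f,y/f,1])
    w=Rm(d['orientation'])@c; return np.array(d['eye'],float),w/np.linalg.norm(w)
def onz(d,u,v,z):
    e,w=ray(d,u,v); return e+w*(z-e[2])/w[2]
def tri(*obs):
    A=np.zeros((3,3));b=np.zeros(3); rs=[ray(*o) for o in obs]
    for e,w in rs:
        P=np.eye(3)-np.outer(w,w); A+=P; b+=P@e
    p=np.linalg.solve(A,b); return p,[float(np.linalg.norm((np.eye(3)-np.outer(w,w))@(p-e))) for e,w in rs]
def proj(d,p):
    f=d['img'].shape[0]/2/np.tan(np.radians(d['fovy'])/2)
    c=Rm(d['orientation']).T@(np.array(p,float)-np.array(d['eye'],float))
    if d['name']=='wrist':
        r=np.hypot(c[0],c[1]); t=np.arctan2(r,c[2]); k=f*t/max(r,1e-9); return d['cx']+c[0]*k,d['cy']+c[1]*k
    return d['cx']+f*c[0]/c[2],d['cy']+f*c[1]/c[2]
E
python3 - <<'E'
from h import *
import pickle
for n in ('scene','side','wrist'):
    d=cam(n); pickle.dump(d,open(n+'0.pkl','wb')); print(n,d['fovy'],d['cx'],d['cy'],d['eye'],d['orientation'])
    cv2.imwrite(f'pics/{n}0.png',cv2.resize(d['img'],(800,600),interpolation=cv2.INTER_CUBIC))
E
```

```text
scene 49.99021495577143 257.67003823656074 186.84597867111253 [ -65.04362703 -829.38454345 1057.95091993] [-2.34053214 -0.00751141 -0.68218568]
side 53.22873453778034 253.03745291487158 197.81437883023816 [585.41439518 905.90080699 835.44149074] [-2.20576525  0.01910034  3.10928199]
wrist 65.70646984690485 258.65828662159294 192.52502201474448 [131.70933222 537.82240497 384.01507884] [2.89302276e+00 1.86807458e-03 1.20848399e+00]
```

View pics/scene0.png

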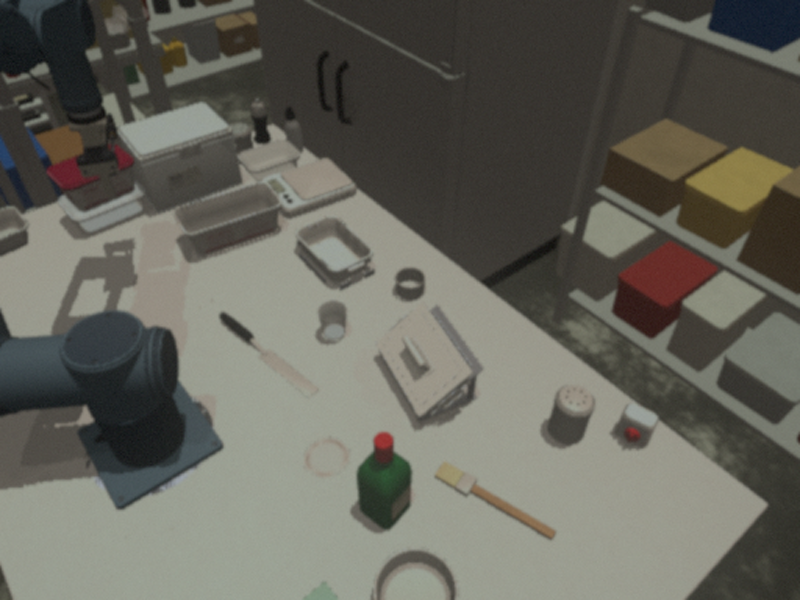

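View pics/side0.png

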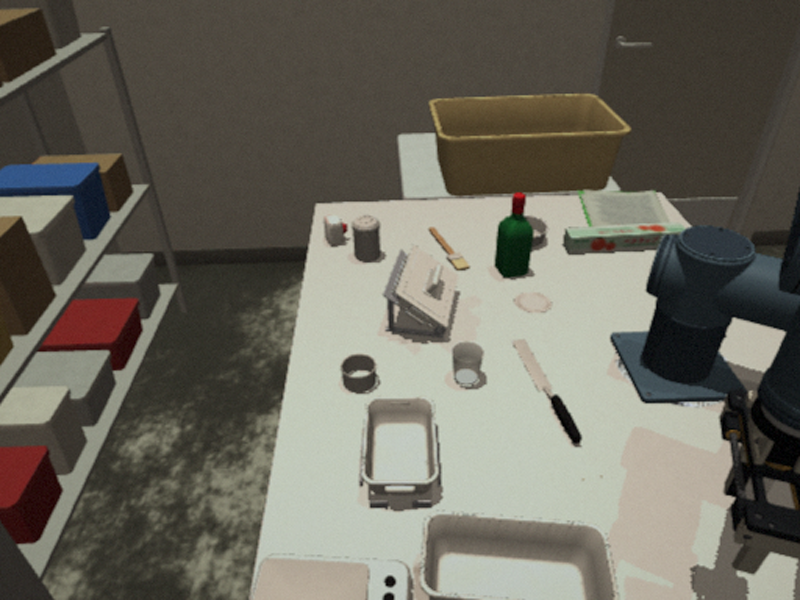

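Scene: low tub with its cradle at about (335,250), lid on stand (428,360), grip bar (415,352), cup (332,320), cutter (409,283), dredger (572,412). Side: tub rim corners at about (368,402)–(437,490), bar at (437,280), lid (425,288). The low tub stands left of the stand, with the cutter and cup between them.

Run:
```python
from h import *
import pickle
S=pickle.load(open('scene0.pkl','rb'));D=pickle.load(open('side0.pkl','rb'))
k=.64
print('bar',tri((S,415*k,352*k),(D,437*k,279*k)))
for n,c in dict(fl=(369,402),fr=(434,402),nr=(438,484),nl=(364,488)).items(): print('rim',n,onz(D,c[0]*k,c[1]*k,58).round(1))
for n,c in dict(l=(297,232),t=(335,220),r=(370,250),b=(333,276)).items(): print('rimS',n,onz(S,c[0]*k,c[1]*k,58).round(1))
print('cup',onz(D,467*k,380*k,0),'cutter',onz(D,359*k,385*k,0),'dred',onz(D,366*k,250*k,0))
# lid plate corners: scene near-low-left(378,350), top-left(432,310), right(478,370), bottom(415,412)
for a,b in (((432,312),(407,250)),):
    print(tri((S,a[0]*k,a[1]*k),(D,b[0]*k,b[1]*k)))
```

```text
bar (array([ 474.32148113, -209.28192463,   95.6739326 ]), [4.264877651327812, 4.264877651327731])
rim fl [623.  131.3  58. ]
rim fr [505.6 137.3  58. ]
rim nr [514.4 315.8  58. ]
rim nl [630.2 317.9  58. ]
rimS l [521.8 294.2  58. ]
rimS t [622.5 275.5  58. ]
rimS r [621.3 127.4  58. ]
rimS b [500. 107.  58.]
cup [427.98396377  21.6652086    0.        ] cutter [646.08923681  24.78200478   0.        ] dred [ 635.81625466 -503.81979226    0.        ]
(array([ 532.12495571, -202.19054713,  172.19373181]), [5.76064843048922, 5.7606484304892])
```

```bash
cat >> h.py <<'E'
def rpy(M): return R.from_matrix(M).as_euler('xyz')
def down(yaw): # tool y = lid x direction at heading yaw, tool z down
    return rpy(lidR(yaw,0)@np.array([[0,1,0],[1,0,0],[0,0,-1.]]))
def lidR(yaw,tilt): # lid axes in world; tilt>0: x uphill
    return (R.from_euler('z',yaw)*R.from_euler('y',-tilt)).as_matrix()
T=np.array([[0,1,0],[1,0,0],[0,0,-1.]]) # tool axes in lid frame: x=ly, y=lx, z=-lz
E
python3 - <<'E'
from h import *
import pickle
robot.move_ptp([567,225,300],down(0).tolist())
d=cam('wrist'); pickle.dump(d,open('w1.pkl','wb'))
cv2.imwrite('pics/w1.png',cv2.resize(d['img'],(800,600),interpolation=cv2.INTER_CUBIC))
L=lidR(0,np.radians(35)); o=rpy(L@T).tolist()
p=np.array([474,-209,96])+150*L[:,2]
robot.move_ptp(p.tolist(),o)
d=cam('wrist'); pickle.dump(d,open('w2.pkl','wb'))
cv2.imwrite('pics/w2.png',cv2.resize(d['img'],(800,600),interpolation=cv2.INTER_CUBIC))
print(robot.current_t(),robot.current_qpos(),robot.current_tcp_pos(),d['eye'])
E
```

```text
3.7417 [-1.28093435 -0.21935156  2.1963229   0.6744116   1.07718511 -1.58527999] [ 388.43136269 -208.85059928  219.23765407] [ 293.48818558 -141.63379021  355.26875009]
```

View pics/w1.png

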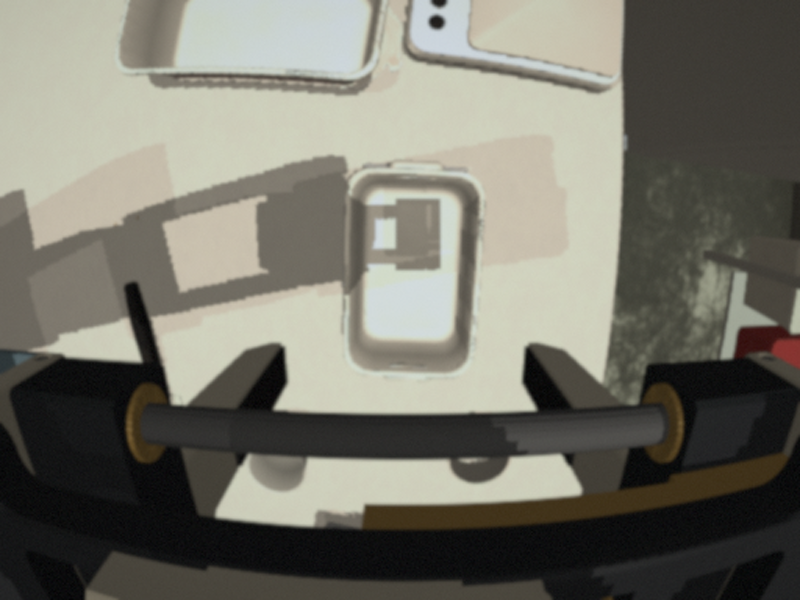

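View pics/w2.png

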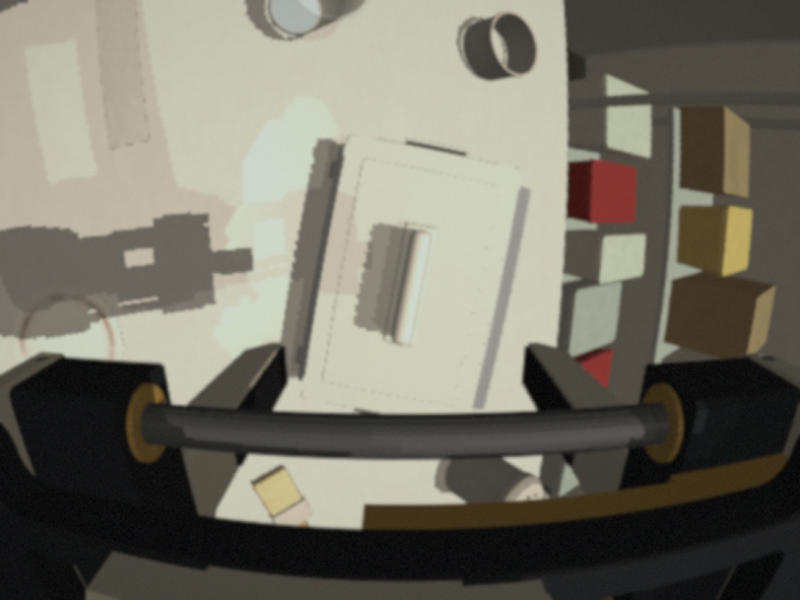

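w1: tub rim outer edges at about x 348–482, y 170–374 (800-px scale), only slightly rotated. w2: lid turned about −10° with the bar from (403,342) to (422,232), plate corners (345,135), (525,172), (475,408), (302,400). Zooming the lid in the three views.

Run:
```python
import pickle,cv2,numpy as np
S,D,W,W1=[pickle.load(open(f,'rb'))['img'] for f in('scene0.pkl','side0.pkl','w2.pkl','w1.pkl')]
def c(i,x,y,w=80,h=75,s=5): return cv2.resize(i[y:y+h,x:x+w],(400,300) ,interpolation=cv2.INTER_CUBIC)
a=c(S,232,190);b=c(D,232,150);e=c(W,180,80,160,120);f=c(W1,180,70,160,120)*1
out=np.vstack([np.hstack([a,b]),np.hstack([e[:,:],c(W1,190,95,160,150)])])
cv2.imwrite('pics/z.png',cv2.convertScaleAbs(out,alpha=1.3))
```

```text
(no output)
```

View pics/z.png

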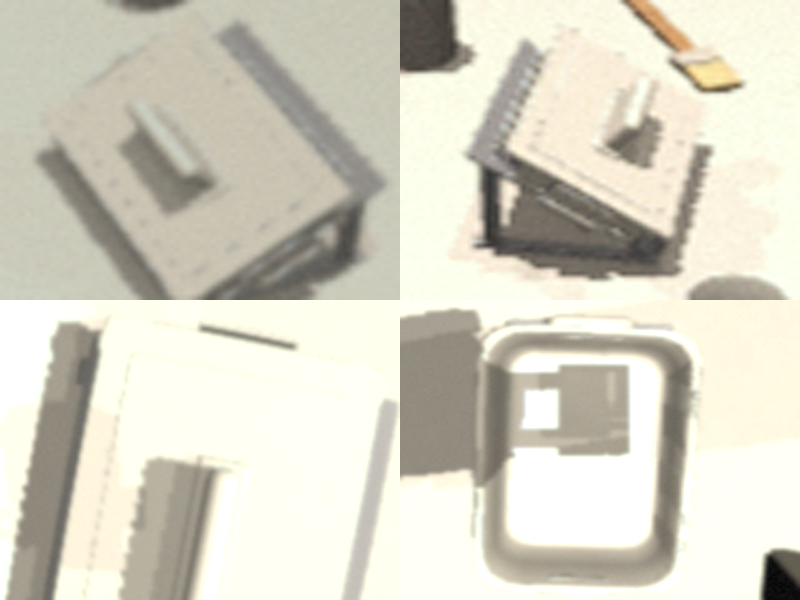

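Zoom: bar top face in scene from (260,216) to (269.6,233) px, in side (277.8,182.5) to (280,170.5), in wrist (271,148.5) to (259.2,219); tub rim crisp in w1.

Run:
```python
from h import *
import pickle
S,D,W,W1=[pickle.load(open(f,'rb')) for f in('scene0.pkl','side0.pkl','w2.pkl','w1.pkl')]
a=tri((S,260,216.2),(D,277.8,182.5),(W,271,148.5)); b=tri((S,269.6,233),(D,280,170.5),(W,259.2,219))
for q in (a,b): print(q[0].round(1),np.round(q[1],1))
m=(a[0]+b[0])/2; v=a[0]-b[0]; print('mid top',m,'len',np.linalg.norm(v),'yaw',np.degrees(np.arctan2(-v[0],v[1])),'dz',v[2])
# intersect wrist rays with the lid plane (35deg) through plate: corners in w2
for yaw in np.radians([-8,-10,-12]):
    L=lidR(yaw,np.radians(35)); n=L[:,2]
    o=m-38.5*n
    P=[]
    for u,v_ in ((345,135),(525,172),(302,400)):
        e,w=ray(W,u*.64,v_*.64); P.append((L.T@(e+w*((o-e)@n)/(w@n)-o)).round(1))
    print(np.degrees(yaw),P)
# tub rim
k=.64
for u,v in ((348,172),(482,175),(474,372),(347,370)): print(onz(W1,u*k,v*k,58).round(1))
for z in (58,):
  g=lambda u,v:onz(W1,u*k,v*k,z).round(1)
  print('L',g(346,250),g(346,330),'R',g(483,250),g(477,330),'T',g(380,169),g(450,170),'B',g(380,374),g(450,377))
```

```text
[ 483.5 -173.7  103.2] [2.  3.7 2.4]
[ 466.2 -246.6  105. ] [2.4 1.7 3.5]
mid top [ 474.83425887 -210.15394095  104.12883428] len 74.86967731800235 yaw -13.35529818118851 dz -1.7802908765376202
-8.0 [array([-61.4, 105.1,  -0. ]), array([79.1, 94.1, -0. ]), array([ -76.3, -108.9,   -0. ])]
-10.0 [array([-64.7, 104.4,   0. ]), array([76.8, 97.4, -0. ]), array([ -72.7, -109.3,    0. ])]
-12.000000000000002 [array([-68. , 103.7,  -0. ]), array([ 74.5, 100.7,  -0. ]), array([ -69.3, -109.7,   -0. ])]
[517.9 305.7  58. ]
[635.  303.7  58. ]
[633.9 119.7  58. ]
[512.5 121.8  58. ]
L [515.2 236.5  58. ] [513.1 162.   58. ] R [637.3 236.8  58. ] [634.7 162.   58. ] T [545.8 307.9  58. ] [606.7 307.4  58. ] B [544. 118.  58.] [610.9 114.7  58. ]
```

Run:
```python
from h import *
import pickle
L=lidR(np.radians(-12.3),np.radians(35)); o=rpy(L@T).tolist()
m=np.array([475.5,-210.5,104])
robot.move_linear((m+70*L[:,2]).tolist(),o,speed=120)
d=cam('wrist'); pickle.dump(d,open('w3.pkl','wb'))
cv2.imwrite('pics/w3.png',cv2.resize(d['img'],(800,600),interpolation=cv2.INTER_CUBIC))
print(robot.current_t())
for a in (-40,40):
  for b in (-7,7):
    print(np.array(proj(d,m+L@[b,a,0]))/.64)
print('centre plate corners',[ (np.array(proj(d,m+L@[x,y,-36]))/.64).round() for x in (-70.5,70.5) for y in (-114,114)])
```

```text
4.5667
[389.54463988 384.61998695]
[414.7622786 384.6578549]
[388.48153123 239.95083751]
[415.94009965 239.97872563]
centre plate corners [array([302., 457.]), array([283., 111.]), array([503., 457.]), array([522., 112.])]
```

View pics/w3.png

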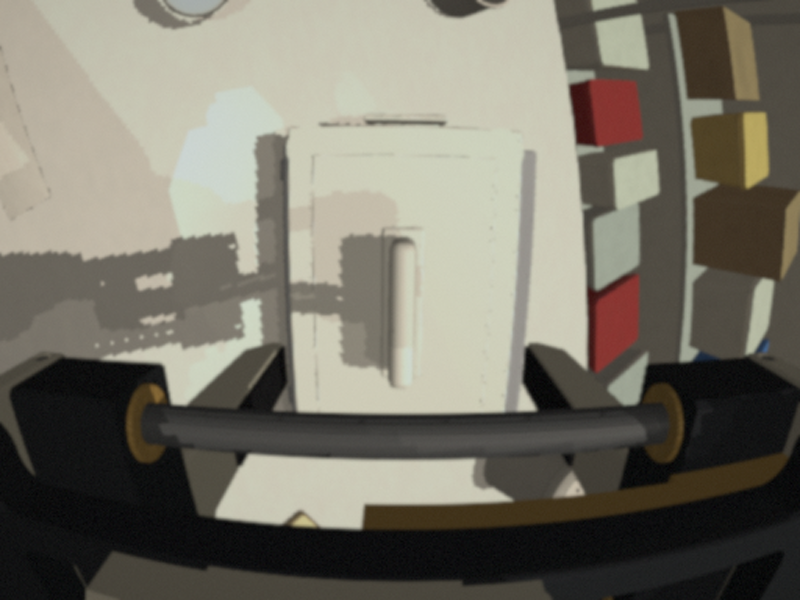

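w3: bar lies at x 390–414, y 238–387 against the prediction 389–415, 240–385; lid edges at x 288/522 are parallel to the image. The estimate is good, so grasp and lift.

Run:
```python
from h import *
import pickle
L=lidR(np.radians(-12.3),np.radians(35)); o=rpy(L@T).tolist()
m=np.array([475.5,-210.5,104]); n=L[:,2]
print('stop',robot.move_linear((m-26*n).tolist(),o,speed=80,f_stop=6))
robot.move_gripper(0.0)
print(robot.current_gripper_width()*93,robot.current_finger_force(),robot.current_tcp_pos(),robot.current_contact_force())
p=np.array(robot.current_tcp_pos())
robot.move_linear((p+40*n).tolist(),speed=80)
robot.move_linear((p+40*n+[0,0,110]).tolist(),speed=150)
print(robot.current_gripper_width()*93,robot.current_contact_force(),robot.current_t())
d=cam('scene');cv2.imwrite('pics/s1.png',cv2.resize(d['img'][80:320,100:420],(800,600)))
```

```text
stop True
13.75969527779519 33.19175919590634 [ 489.49099995 -213.41187941   81.92508495] [-3.8934153   0.58375234  6.8063864 ]
13.446256476313012 [-0.37483907 -0.51531772 -0.48728349] 8.4833
```

View pics/s1.png

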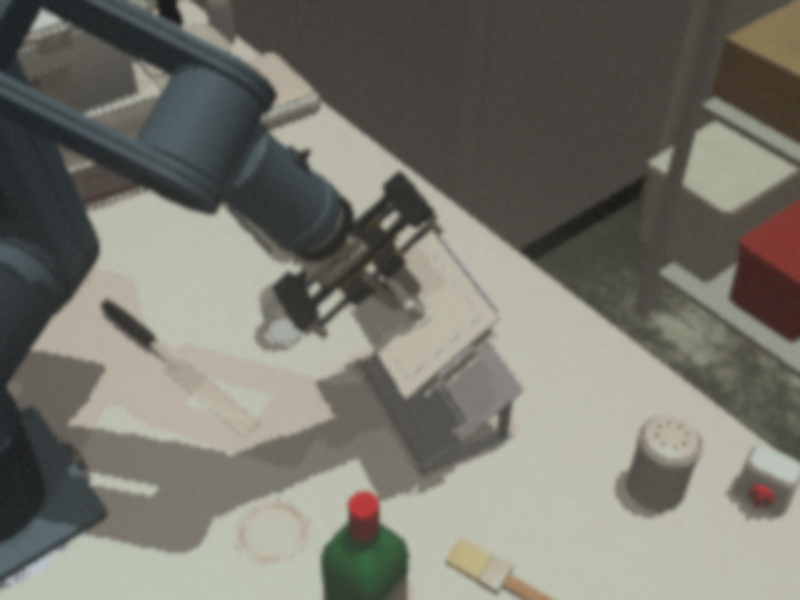

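s1: the lid is held by the bar, clear of the stand; cup and dredger are undisturbed. Now I hover over the tub and look with side and scene, with the earlier tub views alongside.

Run:
```python
from h import *
import pickle
robot.move_ptp([575,210,250],down(np.radians(-1.8)).tolist())
robot.move_linear([575,210,150],speed=150)
robot.sleep(.3)
s=cam('scene');d=cam('side');pickle.dump((s,d),open('hov.pkl','wb'))
S,D=[pickle.load(open(f,'rb')) for f in('scene0.pkl','side0.pkl')]
c=lambda i,x,y,w,h:cv2.convertScaleAbs(cv2.resize(i['img'][y:y+h,x:x+w],(400,300),interpolation=cv2.INTER_CUBIC),alpha=1.2)
cv2.imwrite('pics/hov.png',np.vstack([np.hstack([c(S,180,130,80,60),c(D,210,245,100,75)]),np.hstack([c(s,170,95,120,90),c(d,190,205,160,120)])]))
print(robot.current_t(),robot.current_tcp_pos(),robot.current_eef_rot())
```

```text
11.3417 [575.15604447 210.10499583 150.44035643] [ 3.14087390e+00 -1.70792222e-04  1.53948366e+00]
```

View pics/hov.png

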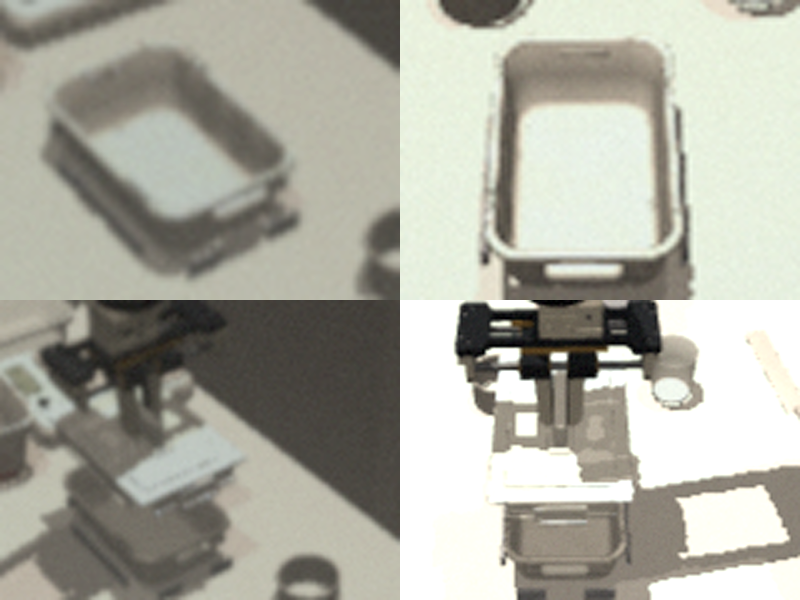

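hov: tub rim in side0 has its near edge at px (257,309), far edge (257,255.5), sides 234/280 at row 282.5; in scene0 the rim-edge midpoints are about (201,163), (228.6,150.6), (198.4,144.4), (228,169). The lid hovers level, roughly over the tub.

Run:
```python
from h import *
import pickle
S,D,W1=[pickle.load(open(f,'rb')) for f in('scene0.pkl','side0.pkl','w1.pkl')]
g=lambda d,x,y:onz(d,x,y,58)[:2].round(1)
print('side near/far',g(D,257,309),g(D,257,255.5),'x',g(D,234.25,282.5),g(D,280,282.5))
print('scene',g(S,201,163),g(S,228.6,150.6),g(S,198.4,144.4),g(S,228,169))
s,d=pickle.load(open('hov.pkl','rb'))
# automatic rim check: project candidate rim rectangles in the initial views
for c in ((575,212),(570,216)):
  for D_,n in((S,'S'),(D,'D'),(W1,'W')):
    q=[proj(D_,np.append(np.array(c)+lidR(np.radians(-1.8),0)[:2,:2]@[x,y],58)) for x,y in((62,0),(-62,0),(0,97),(0,-97))]
    print(c,n,[tuple(np.round(t,1)) for t in q])
```

```text
side near/far [571.3 310.9] [563.8 127.3] x [627.8 223.7] [507.5 229.6]
scene [507.4 196.4] [630.2 191.4] [560.8 295.5] [565.8 107. ]
(575, 212) S [(np.float64(227.2), np.float64(147.5)), (np.float64(199.7), np.float64(160.0)), (np.float64(200.2), np.float64(141.0)), (np.float64(228.1), np.float64(167.2))]
(575, 212) D [(np.float64(230.8), np.float64(278.7)), (np.float64(277.4), np.float64(278.1)), (np.float64(254.2), np.float64(308.5)), (np.float64(254.0), np.float64(252.6))]
(575, 212) W [(np.float64(308.2), np.float64(178.8)), (np.float64(220.3), np.float64(175.9)), (np.float64(267.0), np.float64(107.4)), (np.float64(262.0), np.float64(241.2))]
(570, 216) S [(np.float64(225.5), np.float64(147.5)), (np.float64(198.0), np.float64(160.0)), (np.float64(198.6), np.float64(141.0)), (np.float64(226.3), np.float64(167.2))]
(570, 216) D [(np.float64(232.7), np.float64(279.8)), (np.float64(279.4), np.float64(279.1)), (np.float64(256.3), np.float64(309.7)), (np.float64(255.8), np.float64(253.5))]
(570, 216) W [(np.float64(304.8), np.float64(176.0)), (np.float64(216.7), np.float64(173.1)), (np.float64(263.3), np.float64(104.4)), (np.float64(258.6), np.float64(238.7))]
```

```bash
cat > rect.py <<'E'
from h import *
def rect(d,z,c=(570,215),s=1.15,w=266,h=300):
    vv,uu=np.mgrid[:h,:w]; X=c[0]+(uu-w/2)/s; Y=c[1]-(vv-h/2)/s
    f=d['img'].shape[0]/2/np.tan(np.radians(d['fovy'])/2)
    p=(np.stack([X,Y,np.full_like(X,z)],-1)-np.array(d['eye']))@Rm(d['orientation'])
    if d['name']=='wrist':
        r=np.hypot(p[...,0],p[...,1]); k=f*np.arctan2(r,p[...,2])/r
    else: k=f/p[...,2]
    im=cv2.remap(d['img'],(d['cx']+p[...,0]*k).astype(np.float32),(d['cy']+p[...,1]*k).astype(np.float32),cv2.INTER_CUBIC)
    im=cv2.normalize(im,None,0,255,cv2.NORM_MINMAX)
    for g in range(-120,121,20): # ticks each 20 mm from the panel's centre
        cv2.line(im,(int(w/2+g*s),0),(int(w/2+g*s),4 if g else 9),(0,0,255),1)
        cv2.line(im,(0,int(h/2-g*s)),(4 if g else 9,int(h/2-g*s)),(0,0,255),1)
    return im
E
python3 - <<'E'
from rect import *
import pickle
S,D,W1=[pickle.load(open(f,'rb')) for f in('scene0.pkl','side0.pkl','w1.pkl')]
s,d=pickle.load(open('hov.pkl','rb'))
out=np.vstack([np.hstack([rect(i,58) for i in(S,D,W1)]),np.hstack([rect(s,150),rect(d,150),np.zeros((300,266,3),np.uint8)])])
cv2.imwrite('pics/rect.png',out)
E
```

```text
(no output)
```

View pics/rect.png

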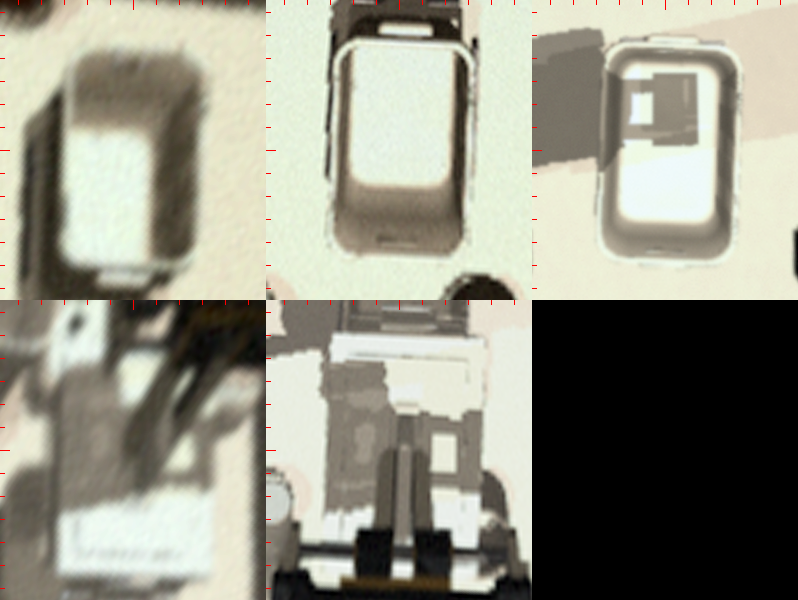

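rect: tub rim centre from scene (572, 209), side (573, 217) and wrist (574, 213) averages to (573, 213.3), yaw ≈ −2.1°. With the TCP at (575, 210), the lid centre appears at about y 212.5 and its x matches the TCP, so the lid sits ~2.3 mm toward +y in the hand. Next step: correct and lower with a force stop.

Run:
```python
from h import *
o=down(np.radians(-2.1)).tolist()
robot.move_linear([573,211,115],o,speed=60)
print('f0',robot.current_contact_force(),robot.current_tcp_pos())
r=robot.move_linear([573,211,66],o,speed=30,f_stop=4)
print(r,robot.current_tcp_pos(),robot.current_contact_force(),robot.current_ft_torque(),robot.current_t())
d=cam('side'); s=cam('scene')
import pickle; pickle.dump((s,d),open('on.pkl','wb'))
```

```text
f0 [ 1.00475112 -0.91062929 -0.85531574] [573.14414388 211.01157048 114.97453454]
True [573.1620229  211.41910019  75.51349357] [0.50918975 0.61897374 1.81210853] [ 0.1854106  -0.17091514 -0.08579907] 13.2667
```

Stopped at z = 75.5: the lid rests on the catches (about 14 mm high), with the skirt over the rim. Press.

Run:
```python
from h import *
r=robot.move_linear([573.2,211.4,57],speed=25,f_stop=32)
print(r,robot.current_tcp_pos(),robot.current_contact_force(),robot.current_ft_torque(),robot.current_t())
robot.sleep(.3); print(robot.current_tcp_pos(),robot.current_contact_force(),robot.current_ft_torque())
```

```text
True [572.71794808 211.71038761  61.6846493 ] [-0.69059384  0.21921945  4.22685154] [-0.14796459 -0.00559665 -0.00502672] 13.975
[572.71962456 211.73753745  61.66750313] [-1.30204455 -0.71414704  4.30998248] [-0.35742087  0.05794315 -0.04151617]
```

It went down 13.8 mm and stopped hard, as expected for fully home. Release, back off and look.

Run:
```python
from rect import *
robot.move_gripper(0.6)
p=np.array(robot.current_tcp_pos())
robot.move_linear((p+[0,0,3]).tolist(),speed=30)
robot.move_linear((p+[0,0,150]).tolist(),speed=150)
robot.move_linear((p+[0,-60,200]).tolist(),speed=150)
w=cam('wrist'); d=cam('side')
c=lambda i,x,y,ww,h:cv2.resize(i['img'][y:y+h,x:x+ww],(400,400),interpolation=cv2.INTER_CUBIC)
cv2.imwrite('pics/fin.png',np.hstack([c(d,210,245,90,90),c(w,120,20,270,270)]))
print(robot.current_t(),robot.current_tcp_pos(),robot.current_contact_force())
```

```text
17.3 [569.80997935 152.95099026 260.82847116] [0.12277932 0.74761848 0.59404306]
```

View pics/fin.png

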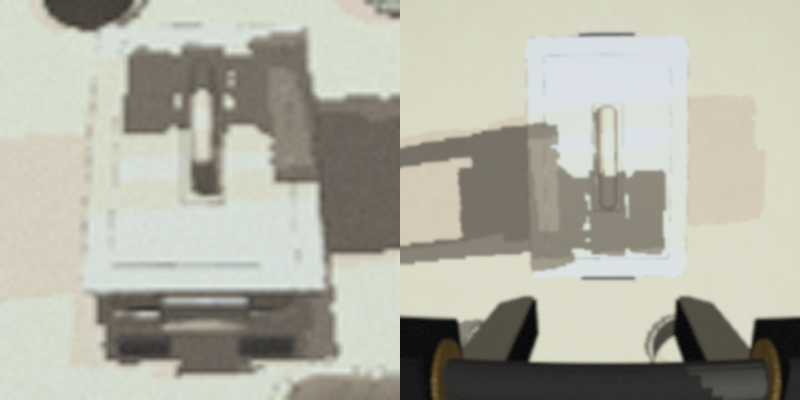

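fin: the lid lies square and level on the tub (bar at (607,158) in the wrist panel, edges parallel and both end tabs visible), and the gripper is clear. The 13.8 mm drop of the centre means both ends are home.

```bash
python3 -c "
from h import *
print(robot.hand_in())"
```

```text
the job is handed in; nothing more can be done
None
```

I placed the lid squarely on the low tub, pressed it home and handed the job in about 17 s into the run; the hand-in gave no verdict. The lid went down 13.8 mm under the press, and the last picture shows it level with the gripper clear, though I did not measure the two ends separately or recheck the bystanders after placing.

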